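# Press a board carrier home in the sprung test cradle

### The arm

A 6-joint arm with a two-finger parallel gripper is mounted at the origin on the work surface. World frame = base frame: x ahead of the robot, y to its left, z up, the work surface at z = 0. Lengths are in mm, angles in rad, forces in N, time in s.
With the tool pointing down it reaches from about 275 to 1000 mm from the base axis. Payload 8.4 kg.
Tool frame: the origin (TCP) lies between the finger pads; the fingertips stand 22 mm ahead of it and the grasp point (between the pads) lies 3 mm ahead of it (r.nose_length is the z of the fingertips in the tool frame, in mm); z points along the fingers, y is the line along which they close (so a half turn about z gives the same grasp; the last joint's range is limited). The gripper opens to 85 mm and grips with 20 to 120 N. Pads are 22 mm wide; open, the fingers measure 114 mm over their backs; the gripper's body (76 mm by 85 mm) begins 54 mm behind the grasp point. The pads swing forward as they close: fully open they stand 13 mm farther back than shut.
Start: joints at [-1.278, 0.353, 1.633, -0, 1.155, -0.002], TCP at [181.591, -598.041, 253.281] pointing down, gripper open.
Joint ranges: [-2.63, 2.63], [-0.92, 2.1], [0.06, 2.66], [-1.3, 4.44], [0, 2.69], [-3.02, 3.02]. Speed limits (rad/s): [2.22, 2.22, 2.79, 3.14, 3.14, 3.14].

### API

Orientations are given as [roll, pitch, yaw] about the fixed x, y, z axes, in that order (R = Rz(yaw) Ry(pitch) Rx(roll)).
In Python, from rig import r, vision gives the robot as it stands (r), with the cameras (vision).
- The arm moves only by the shell command python3 steer.py 'ROWS' [FORCE]. ROWS is rows parted by semicolons, their numbers by spaces, 1 to 5 of them, each of 7 numbers: a rotation vector rx, ry, rz in rad, then dx, dy, dz in mm, then the opening from 0.0 (shut) to 1.0 (fully open); each row shifts and turns the commanded pose from where the row before left it, along the tool's axes as they then stand; what a row does not reach is not made up. A row lasts 1/12 s, in which the tool goes at most 41.7 mm and 0.125 rad, less where a joint would pass 70% of its speed; a pose out of reach is approached as far as the arm can. The fingers move at their own pace and stop on an object; FORCE is the grip in N (left out, the last holds). Time passes only in rows, so rows that do not move let the fingers close. It prints the time, the measured TCP pose, the force, the opening and the grip force at its end.
- r.sense(): the state, without advancing time (a new reading comes with each control period).
- vision.grab_frame(name): name is "scene" or "top" or "wrist"; returns the picture (400x640x3 uint8, red, green, blue); there is no depth.
- vision.camera_params(name): a dict with "fx", "fy", "cx", "cy" (pixels), "rvec" (rotation vector, rad) and "tvec" (3), from world to camera coordinates, as OpenCV has them. Camera axes: x right, y down, z forward; pixel columns grow to the right and rows downward; lengths in mm; the calibration is good to about 2 mm. A picture is of the moment at which its call begins: read the wrist's pose just before it. camera_params takes no time and is no camera call; for the wrist camera it gives the pose at the moment of the call.
- r.sign_off(): hands the job in; it is judged then, once.
The state is a dict: "clock": time; "qpos": joint angles; "qvel": joint speeds; "joint_efforts": joint torques, N m; "eef_pos": TCP position; "tcp_rot": TCP orientation; "contact_force": force on the tool from outside, world axes, zero at the start; "wrist_torque": the same for the moment, N m; "opening": opening from 0.0 (shut) to 1.0 (fully open); "grasp_force": force on a finger pad.
Only numpy, scipy, OpenCV 4.12 (cv2) and the standard library are available. Lean on these libraries where they do the work, as an engineer would, in place of code of your own. Each camera call takes 0.05 s, during which the arm holds its last target. There are 200 camera calls.

### The job

Take the tallest board carrier out of the rack, stand it in the test cradle so that it leans back on the sloped rest with its component side facing away from the rest, and let go of it there. Then push its top edge down along the slope, gently and not with a shove, until the sprung plunger under it has given way and its lower edge sits fully down, firmly, on the two hard stops; the program finishes while still pressing and holding it there. Leave the other boards and everything else on the bench as they are.

Things in the scene. Friction and masses are not known exactly. Their poses are not given: they have to be found in the camera images.
- carrier: The tallest of three dark plates with a circuit board on one side, standing on edge in the rack: 10 mm thick (x), 90 wide (y), 140 tall (z), 0.17 to 0.31 kg. Origin: centre of its lower edge; z points to its top edge, x out of the component side. The upper 40 mm are bare on both sides for gripping; components below stand at most 5 mm proud.
- carrier_top (a point): Centre of the carrier's top edge, 140 mm from its origin along its z; axes as the carrier's.
- carrier_front (a point): Centre of the carrier's component side: 5 mm along x and 70 mm along z from its origin.
- rack: Grey plastic board rack fixed to the bench, 170 (x) x 110 (y) mm, three slots 50 mm apart along its x, each 13 mm wide between fins that rise to 40 mm above the bench. Boards stand on its base plate, 10 mm above the bench, component sides to its +x; which board is in which slot varies. Origin: centre of its underside.
- cradle: Aluminium test cradle fixed to the bench, base 150 (x) x 140 (y) x 10 mm; origin: centre of its underside. Its sloped rest is on its -x side (towards the robot). In front of the rest lies a 16 mm deep trough, bounded by two 6 mm front lips, 18 mm above the stops (open in the middle), and by 6 mm side cheeks, 30 mm above the stops and 98 mm apart (4 mm play each side of the carrier).
- seat: The cradle's rest plate, 90 mm wide, leaning 20 deg (0.349 rad) from upright towards the robot. Origin on its surface, midway across, level with the hard stops' tops; z points up the slope, x straight out of the surface, y across. The plate ends at z = 85 mm; the trough spans x = 0 to 16 mm. Pressed home, the carrier's origin is at about (5, 0, 0) mm here, its axes parallel to these.
- corner_left (a point): Left end of the carrier's lower edge: 43 mm along y from its origin. Home when it rests on the left stop (z = 0 in the seat's frame).
- corner_right (a point): Right end of the carrier's lower edge: -43 mm along y from its origin. Home when it rests on the right stop.
- stops: The two hard stops: fixed steel blocks, 14 mm wide, in the trough at y = +34 and -34 mm of the seat, either side of the plunger. Origin midway between their tops, at (8, 0, 0) mm in the seat's frame.
- plunger (a joint): How far the sprung plunger is pushed in, m: 0 = fully out, 0.010 = its head level with the hard stops (limit of travel 0.013). Its spring pushes back with 4 N at 0, rising 0.5 N per mm to 9 N level with the stops, so that the carrier's weight alone does not move it.
- plunger_head (a point): Centre of the top of the plunger's steel head, 36 mm wide (y) and 13 mm deep, in the middle of the trough. When out it stands 10 mm above the hard stops, at (8, 0, 10) mm of the seat; it slides in along the seat's -z. Axes parallel to the seat's.
- spare_wide: Low board in the rack, 10 x 90 x 75 mm (thick, wide, tall); not to be disturbed. Origin: centre of its lower edge.
- spare_narrow: Narrow board in the rack, 10 x 60 x 90 mm; not to be disturbed. Origin: centre of its lower edge.
- spool: Solder spool, 56 mm across, 36 mm high, bystander between rack and cradle. Origin: centre of its underside.
- flux: White flux bottle, 36 mm across, 75 mm high, bystander. Origin: centre of its underside.
- driver: Screwdriver lying on the bench, bystander. Origin at its underside.
- parts_tray: Grey divided parts tray, 100 x 150 x 30 mm, bystander. Origin: centre of its underside.
- brush: Brush lying on the bench, bystander. Origin at its underside.
- cleaner: Glass jar, 66 mm across, 55 mm high, bystander. Origin: centre of its underside.

How it is judged (in metres and radians):
On the way:
1. The carrier stands released in the cradle, leaning on the rest, component side out, with the plunger still out (angle between carrier's own z axis and vertical between 0.279 and 0.419 rad and x of carrier_front in the frame of seat between 0.006 and 0.018 m and y of carrier in the frame of seat between -0.008 and 0.008 m and linear speed of carrier below 0.02 m/s and contact force between carrier and the fingers below 0.2 N and value of joint plunger below 0.003 m and z of carrier in the frame of seat between 0.005 and 0.013 m), for 0.4 s.
At the end, for the whole second after the job is handed in: The carrier leans at 20 degrees (within 4) in the middle of the rest (8 mm), component side out, at rest; both ends of its lower edge less than 2 mm above the stops' level, plunger in over 8.5 mm, more than 2 N on the stops, and the fingers still pressing with over 3 N (angle between carrier's own z axis and vertical between 0.279 and 0.419 rad and x of carrier_front in the frame of seat between 0.006 and 0.018 m and y of carrier in the frame of seat between -0.008 and 0.008 m and linear speed of carrier below 0.02 m/s and value of joint plunger above 0.0085 m and z of each of corner_left, corner_right in the frame of seat below 0.002 m and contact force between carrier and stops above 2 N and contact force between carrier and the fingers above 3 N); the arm keeps its last pose, push and grip.
It fails at once if the carrier is shoved onto the hard stops with more than 40 N (contact force between carrier and stops above 40 N).
It fails at once if another board or a bystander is displaced by more than 25 mm (distance of any of spare_wide, spare_narrow, spool, flux, driver, parts_tray, brush, cleaner from where it was at the start of the episode above 0.025 m).
It also fails if it takes over 51 s, if anything falls off the work surface, if the arm or the gripper's body presses on something with over 40 N, if the wrist force passes 120 N, or if a joint passes its speed limit or range.

## Working session

There is one attempt and no reset: what is moved stays moved. The work goes in short steps, Python scripts to look and compute and a shell command to move; the robot and the scene stay as the last step left them, time stands still between calls to the robot, and variables do not carry over. Pictures are saved under pics/ and viewed, at most 12 in all, crops included, and the job is handed in when it is done.

```bash
ls; mkdir -p pics
python3 - <<'E'
from rig import r, vision
import cv2
for n in ("scene","top"):
    cv2.imwrite(f"pics/{n}0.png",vision.grab_frame(n)[:,:,::-1])
    print(n,vision.camera_params(n))
print(r.sense())
E
```

```text
pics
rig.py
steer.py
scene {'fx': 365.6566192696941, 'fy': 365.6566192696941, 'cx': 318.1204117778673, 'cy': 203.61046181796286, 'rvec': array([ 1.98163189,  1.84085671, -0.48329126]), 'tvec': array([ -40.90194131, -437.40566089, 1379.18231885])}
top {'fx': 404.3165490159574, 'fy': 404.3165490159574, 'cx': 321.14457902687377, 'cy': 190.75213290363067, 'rvec': array([ 2.17019183, -2.1709409 ,  0.0987744 ]), 'tvec': array([ -18.25299055,  556.18487827, 1140.22507564])}
{'clock': 0.1, 'qpos': array([-1.27839370e+00,  3.53585293e-01,  1.63406180e+00, -1.04641032e-05,
        1.15520423e+00, -2.38815278e-03]), 'qvel': array([-0.00065599, -0.00181196, -0.00433978,  0.00070525, -0.00157681,
        0.00181325]), 'joint_efforts': array([ 1.54629101e-04, -6.06355906e+01, -3.42817926e+01, -5.08963069e-05,
        3.97556156e-03, -2.78687239e-06]), 'eef_pos': array([ 181.47531767, -597.65235088,  252.63186999]), 'tcp_rot': array([-3.14033397e+00,  6.56213669e-06,  2.94795012e-01]), 'contact_force': array([ 0.58928973, -0.80074763, -1.01746592]), 'wrist_torque': array([-0.05425412,  0.0512839 , -0.00618647]), 'grasp_force': 0.0, 'opening': 1.0022190885971927}
```

View pics/scene0.png

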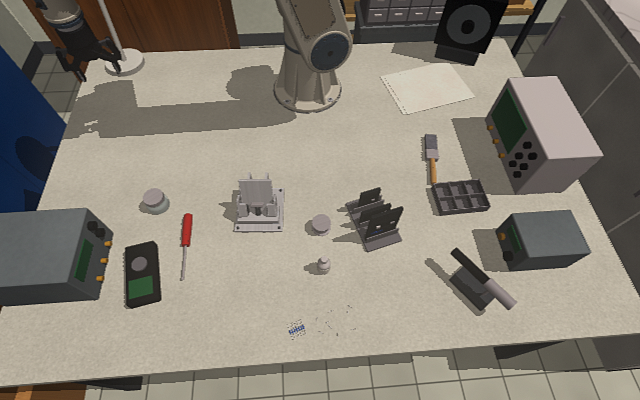

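View pics/top0.png

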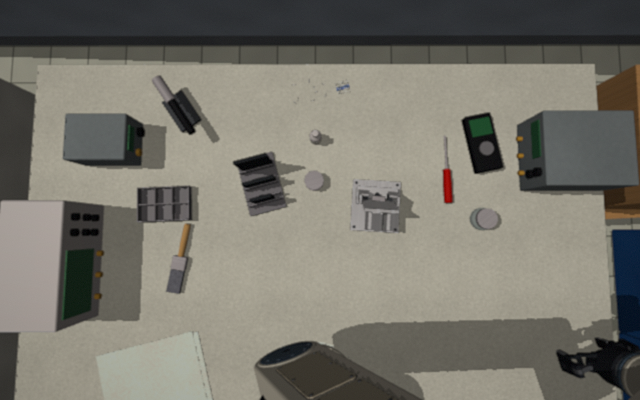

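The scene view shows the robot at the back, the cradle at about (258,205) and the rack at about (375,220) with its boards. In the top view the rack is at (262,184), the cradle at (376,206) and the spool at (315,181). Next I'll enlarge both areas.

```bash
cat > h.py <<'E'
import numpy as np, cv2
from scipy.spatial.transform import Rotation as R
from scipy.optimize import least_squares
def proj(c,P):
    K=np.array([[c['fx'],0,c['cx']],[0,c['fy'],c['cy']],[0,0,1.]])
    return cv2.projectPoints(np.asarray(P,float).reshape(-1,1,3),np.array(c['rvec'],float),np.array(c['tvec'],float),K,None)[0].reshape(-1,2)
def ray(c,uv):
    M=cv2.Rodrigues(np.array(c['rvec']))[0]; o=-M.T@c['tvec']
    d=M.T@np.array([(uv[0]-c['cx'])/c['fx'],(uv[1]-c['cy'])/c['fy'],1]); return o,d/np.linalg.norm(d)
def atz(c,uv,z):
    o,d=ray(c,uv); return o+d*(z-o[2])/d[2]
def tri(cs,uvs):
    A=np.zeros((3,3));b=np.zeros(3);L=[ray(c,u) for c,u in zip(cs,uvs)]
    for o,d in L:
        Q=np.eye(3)-np.outer(d,d);A+=Q;b+=Q@o
    p=np.linalg.solve(A,b); return p,[float(np.linalg.norm(np.cross(p-o,d))) for o,d in L]
E
python3 - <<'E'
import cv2,numpy as np
from h import *; from rig import r, vision
t=cv2.imread('pics/top0.png');s=cv2.imread('pics/scene0.png')
def crop(im,x,y,w,h,k):return cv2.resize(im[y:y+h,x:x+w],None,fx=k,fy=k,interpolation=cv2.INTER_CUBIC)
a=np.hstack([crop(t,220,140,80,80,5),crop(t,340,165,80,80,5)])
b=np.hstack([crop(s,335,175,80,80,5)[:,:],crop(s,220,165,80,80,5)])
cv2.imwrite('pics/crops0.png',np.vstack([a,b])[:,:] if 0 else cv2.resize(np.vstack([a,b]),(600,600)))
c=vision.camera_params('top')
for n,u in dict(rack=(262,184),cradle=(376,206),spool=(315,181),flux=(315,136)).items(): print(n,atz(c,u,20).round())
E
```

```text
rack [577. 154.  20.]
cradle [ 512. -177.   20.]
spool [585.  -1.  20.]
flux [719.  -0.  20.]
```

View pics/crops0.png

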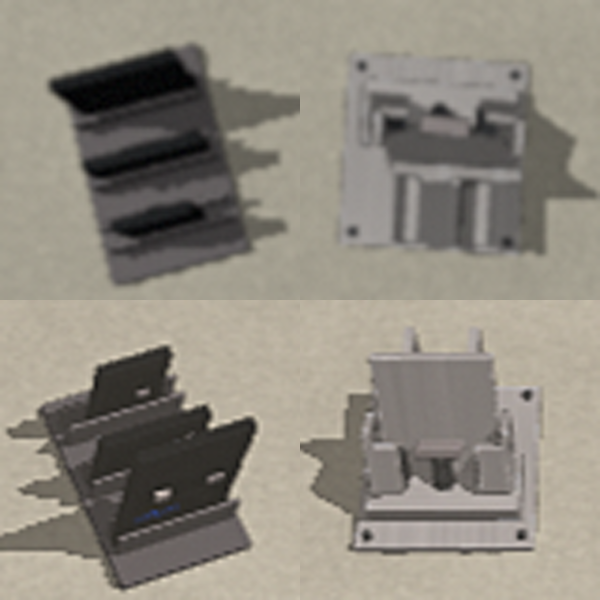

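The carrier is in the far slot (+x), with its component side facing +x. The rack is yawed about 0.27 rad and the cradle about -0.06 rad. I'll swing in an arc about the base and look with the wrist camera at both places.

```bash
A='0 0 -.064 39.2 0 -6 1;0 0 -.064 39.2 0 -6 1;0 0 -.064 39.2 0 -6 1;0 0 -.064 39.2 0 -6 1;0 0 -.064 39.2 0 -6 1'
cat > look.py <<'E'
import sys,pickle,cv2
from h import *; from rig import r, vision
n=sys.argv[1]; c=vision.camera_params('wrist'); im=vision.grab_frame('wrist'); s=r.sense()
pickle.dump((c,s),open(f'pics/{n}.pkl','wb')); cv2.imwrite(f'pics/{n}.png',im[:,:,::-1])
M=cv2.Rodrigues(c['rvec'])[0]; print(n,'cam',(-M.T@c['tvec']).round(),'fwd',M[2].round(2),'right',M[0].round(2),'f',c['fx'])
E
python3 steer.py '0 0 -.064 39.2 0 -6 1;0 0 -.064 39.2 0 -6 1;0 0 -.064 39.2 0 -6 1;0 0 -.064 39.2 0 -6 1;0 0 -.064 39.2 0 -6 1'
python3 steer.py '0 0 -.064 39.2 0 -6 1;0 0 -.064 39.2 0 -6 1;0 0 -.064 39.2 0 -6 1;0 0 -.064 39.2 0 -6 1;0 0 -.064 39.2 0 -6 1'
python3 steer.py '0 0 -.064 39.2 0 -6 1;0 0 -.064 39.2 0 -6 1;0 0 -.064 39.2 0 -6 1;0 0 -.064 39.2 0 0 1;0 0 0 0 0 0 1'
python3 look.py w1
python3 -c "
from rig import r, vision; print(r.sense()['qpos'])"
```

```text
clock: 0.52
eef_pos: [361.0, -517.1, 283.2]
tcp_rot: [-3.141, -0.0, 0.618]
contact_force: [0.7, -0.7, -0.9]
opening: 1.001
grasp_force: 0.0
clock: 0.93
eef_pos: [504.6, -384.4, 313.1]
tcp_rot: [-3.141, -0.0, 0.938]
contact_force: [-0.3, -0.5, -0.3]
opening: 1.001
grasp_force: 0.0
clock: 1.35
eef_pos: [586.4, -246.0, 331.3]
tcp_rot: [3.141, -0.003, 1.199]
contact_force: [-0.3, -0.9, -1.0]
opening: 1.0
grasp_force: 0.0
w1 cam [ 609. -186.  452.] fwd [-0.09 -0.24 -0.97] right [ 0.93 -0.36  0.  ] f 357.5295949712228
[-4.04484192e-01  3.09595539e-01  1.52074156e+00  7.45729725e-04
  1.31177528e+00 -2.95843376e-02]
```

View pics/w1.png

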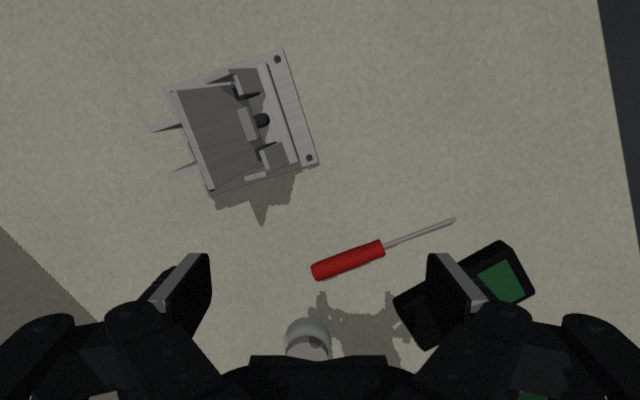

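w1 shows the cradle clearly. The rest's top corners are at about (171,91) and (211,193), and the base's far holes are at about (277,58) and (309,157). I'll take a second cradle view and then go to the rack.

```bash
python3 steer.py '0 0 -.06 0 -35 20 1;0 0 -.06 0 -35 20 1;0 0 -.06 0 -35 20 1;0 0 -.06 0 0 10 1;0 0 0 0 0 0 1'
python3 look.py w2
python3 steer.py '0 0 -.064 39 0 -6 1;0 0 -.064 39 0 -6 1;0 0 -.064 39 0 -6 1;0 0 -.064 39 0 -6 1;0 0 -.064 39 0 -6 1'
python3 steer.py '0 0 -.04 39 0 -6 1;0 0 0 20 0 -6 1;0 0 0 0 0 0 1'
python3 look.py w3
python3 steer.py '0 0 0 0 35 0 1;0 0 0 0 35 0 1;0 0 0 -20 35 0 1;0 0 0 -20 0 0 1;0 0 0 0 0 0 1'
python3 look.py w4
python3 - <<'E'
import cv2,numpy as np
cv2.imwrite('pics/m1.png',cv2.resize(np.vstack([np.hstack([cv2.imread('pics/w3.png')[:300],cv2.imread('pics/w4.png')[:300]]),]),(800,188)))
E
```

```text
clock: 1.82
eef_pos: [480.7, -218.5, 258.8]
tcp_rot: [-3.137, -0.001, 1.432]
contact_force: [0.1, -0.9, -0.0]
opening: 1.002
grasp_force: 0.0
w2 cam [ 490. -155.  380.] fwd [-0.04 -0.26 -0.97] right [ 0.99 -0.14 -0.01] f 357.5295949712228
clock: 2.28
eef_pos: [488.7, -23.6, 293.1]
tcp_rot: [3.138, 0.001, 1.75]
contact_force: [0.3, 0.5, 0.4]
opening: 1.001
grasp_force: 0.0
clock: 2.53
eef_pos: [476.9, 36.4, 305.9]
tcp_rot: [3.137, -0.0, 1.791]
contact_force: [0.7, -0.4, 0.9]
opening: 1.002
grasp_force: 0.0
w3 cam [461.  99. 427.] fwd [ 0.06 -0.25 -0.97] right [0.98 0.22 0.  ] f 357.5295949712228
clock: 3.0
eef_pos: [589.6, 13.4, 302.9]
tcp_rot: [3.141, 0.002, 1.787]
contact_force: [-0.6, -0.7, -0.4]
opening: 0.994
grasp_force: 0.0
w4 cam [574.  77. 424.] fwd [ 0.06 -0.26 -0.96] right [0.98 0.21 0.  ] f 357.5295949712228
```

View pics/m1.png

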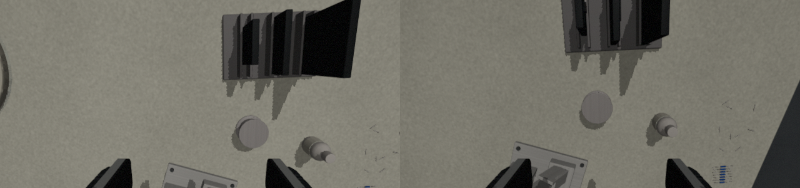

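The rack sits at the top of w3 and is cut off in w4, so I'll move about 90 mm further along +y.

```bash
python3 steer.py '0 0 0 35 0 0 1;0 0 0 35 0 0 1;0 0 0 25 0 0 1;0 0 0 0 0 0 1;0 0 0 0 0 0 1'
python3 look.py w5
python3 - <<'E'
import cv2,numpy as np
def crop(n,x,y,w,h,W,H):return cv2.resize(cv2.imread(f'pics/{n}.png')[y:y+h,x:x+w],(W,H),interpolation=cv2.INTER_CUBIC)
# w3 rack (340..580, 0..140), w5 whole rack guess
cv2.imwrite('pics/m2.png',np.vstack([crop('w3',340,0,250,140,500,280),crop('w5',200,0,250,160,500,320)]))
cv2.imwrite('pics/m3.png',np.vstack([crop('w1',130,30,200,150,400,300),crop('w2',150,20,300,220,400,293)]))
E
```

```text
clock: 3.47
eef_pos: [565.5, 110.4, 303.7]
tcp_rot: [3.141, 0.0, 1.792]
contact_force: [0.4, 0.1, 0.5]
opening: 1.001
grasp_force: 0.0
w5 cam [550. 174. 424.] fwd [ 0.06 -0.26 -0.97] right [0.98 0.22 0.  ] f 357.5295949712228
```

View pics/m2.png

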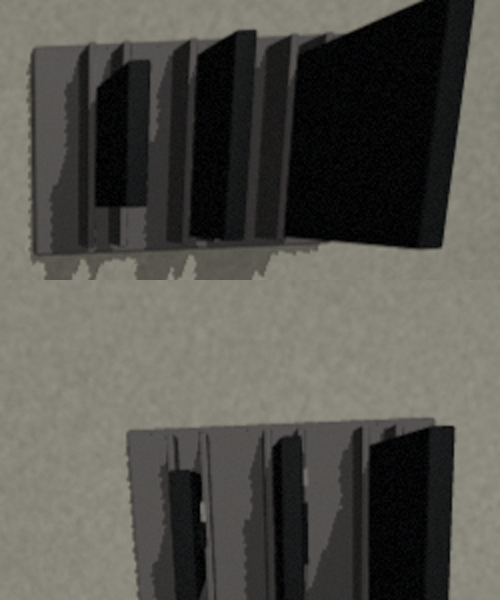

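View pics/m3.png

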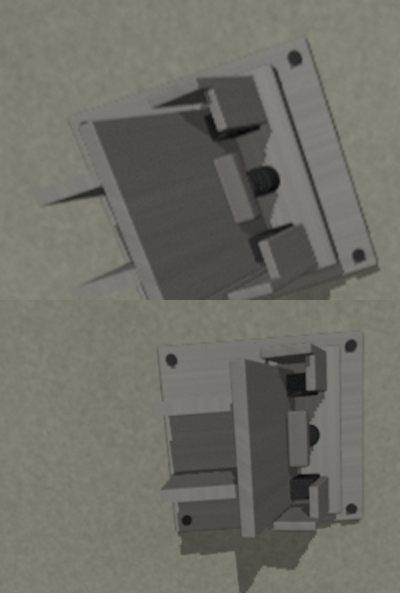

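m3 gives the cradle's base corners and holes, the rest's top front edge (w2 (333,66) to (341,196)) and the plunger head (w1 (248,124), w2 (373.5,124.4)). I'll fit the seat pose from these. I'll fit the carrier box by its dark silhouette.

```bash
cat > fit.py <<'E'
import pickle
from h import *
from rig import r, vision
C={n:pickle.load(open(f'pics/{n}.pkl','rb'))[0] for n in('w1','w2','w3','w5')}; C['top']=vision.camera_params('top'); C['scene']=vision.camera_params('scene')
w1=lambda u,v:(130+u/2,30+v/2)
w2=lambda u,v:(150+.75*u,20+(v-300)*.7509)
print('head',tri([C['w1'],C['w2']],[w1(236,188),w2(298,439)]))
print('hole far L',tri([C['w1'],C['w2']],[w1(295,59),w2(351,346)]))
print('hole far R',tri([C['w1'],C['w2']],[w1(359,256),w2(351,509)]))
B=[atz(C['w2'],w2(*p),10) for p in((160,347),(363,332),(360,519),(180,532))]
print('base corners',np.round(B,1).tolist(),'c',np.mean(B,0).round(1), 'sides',[round(float(np.linalg.norm(B[i]-B[i-1])),1) for i in range(4)])
print('yaw',[np.arctan2(*(B[i]-B[j])[[1,0]]).round(3) for i,j in((1,0),(2,3))],[np.arctan2(-(B[i]-B[j])[0],(B[i]-B[j])[1]).round(3) for i,j in((0,3),(1,2))])
t=np.radians(20)
def seatR(y): return R.from_euler('z',y).as_matrix()@R.from_euler('y',-t).as_matrix()
obs=[('w2',w2(244,361),(0,45,85)),('w2',w2(255,535),(0,-45,85)),('w1',w1(93,123),(0,45,85)),
('w1',w1(213,158),(1.5,18,10)),('w1',w1(235,152),(14.5,18,10)),('w1',w1(258,217),(14.5,-18,10)),('w1',w1(237,224),(1.5,-18,10)),
('w2',w2(288,412),(1.5,18,10)),('w2',w2(307,410),(14.5,18,10)),('w2',w2(309,467),(14.5,-18,10)),('w2',w2(289,467),(1.5,-18,10))]
def res(p): return np.concatenate([proj(C[n],seatR(p[3])@np.array(q,float)+p[:3])[0]-uv for n,uv,q in obs])
s=least_squares(res,[525,-177,30,-.05],loss='soft_l1'); print('seat',s.x.round(3),'res',res(s.x).reshape(-1,2).round(1).tolist())
# carrier: dark silhouette
box=np.array([[x,y,z] for x in(-5,5) for y in(-45,45) for z in(40,150)],float) # part above fins
def sil(c,p):
    P=box@R.from_euler('z',p[2]).as_matrix().T+[p[0],p[1],0]
    m=np.zeros((400,640),np.uint8); h=cv2.convexHull((proj(c,P)*16).astype(np.int32)); cv2.fillConvexPoly(m,h,1,shift=4); return m
im={n:cv2.imread('pics/'+(n+'0' if n=='top' else n)+'.png').max(2) for n in('w3','w5','top')}
for n in im: print(n,'grey levels',np.percentile(im[n][sil(C[n],(628,170,.27))>0],[5,25,50,75,95]))
E
python3 fit.py
```

```text
head (array([ 532.87341066, -178.80832027,   65.77325703]), [0.03287199435461224, 0.03287199435454614])
hole far L (array([ 584.06894261, -123.40366368,   13.41117357]), [0.36415525054758346, 0.3641552505475931])
hole far R (array([ 576.18593308, -242.91809912,   11.24381575]), [0.2849048588531005, 0.28490485885303696])
base corners [[448.1, -104.1, 10.0], [594.2, -114.6, 10.0], [583.1, -252.0, 10.0], [439.9, -242.8, 10.0]] c [ 516.3 -178.4   10. ] sides [139.0, 146.5, 137.9, 143.5]
yaw [np.float64(-0.072), np.float64(-0.064)] [np.float64(-0.059), np.float64(-0.081)]
seat [ 5.28318e+02 -1.78812e+02  5.29040e+01 -5.20000e-02] res [[0.4, -0.9], [1.8, 1.9], [1.1, -1.1], [0.1, 0.6], [-0.9, -0.1], [-0.1, 0.5], [0.5, 0.2], [-1.7, -0.4], [-0.8, -0.2], [-0.5, -0.2], [-0.2, 0.4]]
w3 grey levels [ 1.  5.  8. 13. 26.]
w5 grey levels [ 2.  6. 10. 24. 45.]
top grey levels [  5.     8.    18.    38.75 120.9 ]
```

The seat is at about (528, -179, 53) with yaw about -0.06. The base-hole heights come out at 11 to 13 against 10 known, so the fit is consistent. Now I need the carrier's top face in w5 and the scene view.

Run:
```python
import cv2,numpy as np
def crop(p,x,y,w,h,k):
    a=cv2.imread(p)[y:y+h,x:x+w].astype(float); a=255*(a/255)**.5
    return cv2.resize(a.astype(np.uint8),None,fx=k,fy=k,interpolation=cv2.INTER_CUBIC)
a=crop('pics/w5.png',360,50,90,150,4)       #360x600
b=crop('pics/top0.png',225,145,60,75,4)      #240x300
c=crop('pics/scene0.png',345,190,60,75,4)
cv2.imwrite('pics/m4.png',np.hstack([a,np.vstack([b,c])]))
```

```text
(no output)
```

View pics/m4.png

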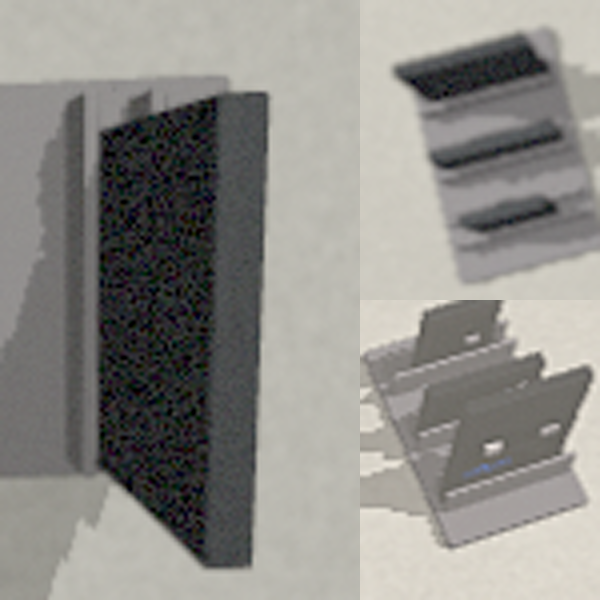

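Top-face corners in w5 are (414.5,73.5), (427,73), (423,191.8) and (411.3,191.8). In w3 the -y end is at (549,123.5) and (560.5,123.5).

```bash
cat >> fit.py <<'E'
print('----carrier')
ob=[('w5',(414.5,73.5),(-5,45)),('w5',(427,73),(5,45)),('w5',(423,191.75),(5,-45)),('w5',(411.25,191.75),(-5,-45)),
('w3',(549,123.5),(-5,-45)),('w3',(560.5,123.5),(5,-45)),('top',(233.8,161.5),(5,45)),('top',(267.5,153.3),(5,-45)),('scene',(403,207),(0,45)),('scene',(372,216.8),(0,-45))]
def rc(p):
    o=[]
    for n,uv,q in ob:
        P=R.from_euler('z',p[3]).apply([q[0],q[1],0])+p[:3]
        o.append((proj(C[n],P)[0]-uv))
    return np.concatenate(o)
s=least_squares(rc,[628,170,150,.27],loss='soft_l1'); print('carrier_top',s.x.round(3),rc(s.x).reshape(-1,2).round(1).tolist())
E
python3 fit.py | sed -n '/carrier/,$p'
```

```text
----carrier
carrier_top [6.30817e+02 1.67088e+02 1.47938e+02 2.65000e-01] [[-0.7, -0.6], [0.5, -0.7], [0.5, -0.1], [-0.3, 0.4], [-1.3, 0.8], [0.3, 0.2], [-1.3, -1.0], [-1.5, -1.8], [-0.9, 0.1], [-1.5, 0.3]]
```

```bash
python3 steer.py '0 0 -.044 13 26 0 1;0 0 0 13 26 20 1;0 0 0 12 26 30 1;0 0 0 0 0 30 1;0 0 0 0 0 20 1'
python3 steer.py '0 0 0 0 0 0 1;0 0 0 0 0 0 1'
python3 look.py w6
```

```text
clock: 3.93
eef_pos: [632.3, 165.0, 200.4]
tcp_rot: [-3.14, 0.0, 1.834]
contact_force: [-1.4, -0.4, -0.1]
opening: 1.0
grasp_force: 0.0
clock: 4.1
eef_pos: [631.7, 164.5, 202.6]
tcp_rot: [-3.139, 0.0, 1.833]
contact_force: [-0.2, -0.4, 0.9]
opening: 0.999
grasp_force: 0.0
w6 cam [614. 227. 323.] fwd [ 0.07 -0.25 -0.97] right [ 0.97  0.26 -0.  ] f 357.5295949712228
```

```bash
python3 steer.py '0 0 0 3 0 22 1;0 0 0 0 0 22 1;0 0 0 0 0 22 1;0 0 0 0 0 0 1;0 0 0 0 0 0 .5' 30
python3 steer.py '0 0 0 0 0 0 0;0 0 0 0 0 0 0;0 0 0 0 0 0 0;0 0 0 0 0 0 0;0 0 0 0 0 0 0' 30
python3 steer.py '0 0 0 0 0 0 0;0 0 0 0 0 0 0;0 0 0 0 0 0 0;0 0 0 0 0 0 0;0 0 0 0 0 0 0' 60
```

```text
clock: 4.57
eef_pos: [631.6, 168.4, 138.6]
tcp_rot: [3.141, 0.0, 1.834]
contact_force: [0.3, -0.3, 0.3]
opening: 0.882
grasp_force: 0.0
clock: 4.98
eef_pos: [631.4, 168.9, 138.0]
tcp_rot: [3.141, -0.0, 1.835]
contact_force: [-0.0, -0.4, 0.3]
opening: 0.142
grasp_force: 0.0
clock: 5.4
eef_pos: [631.6, 169.0, 138.1]
tcp_rot: [3.14, 0.0, 1.835]
contact_force: [-0.6, -1.1, 6.3]
opening: 0.106
grasp_force: 59.7
```

```bash
python3 steer.py '0 0 0 0 0 -10 0;0 0 0 0 0 -15 0;0 0 0 0 0 -20 0;0 0 0 0 0 -25 0;0 0 0 0 0 -25 0' 60
python3 steer.py '0 0 0 0 0 -25 0;0 0 0 0 0 -20 0;0 0 0 0 0 -10 0;0 0 0 0 0 0 0;0 0 0 0 0 0 0' 60
python3 look.py w7
python3 - <<'E'
from rig import r, vision; import cv2,numpy as np
s=vision.grab_frame('scene')[:,:,::-1]; cv2.imwrite('pics/s1.png',s)
w=cv2.imread('pics/w7.png'); w=(255*(w/255)**.5).astype(np.uint8)
cv2.imwrite('pics/m5.png',np.vstack([cv2.resize(w[100:400,100:540],(440,300)),cv2.resize(s[130:280,200:420],(440,300))]))
E
```

```text
clock: 5.82
eef_pos: [630.3, 168.7, 232.8]
tcp_rot: [-3.139, -0.0, 1.835]
contact_force: [0.4, 0.6, -2.7]
opening: 0.113
grasp_force: 58.6
clock: 6.23
eef_pos: [630.8, 168.8, 286.9]
tcp_rot: [-3.141, -0.0, 1.835]
contact_force: [0.6, -0.2, -2.8]
opening: 0.108
grasp_force: 58.8
w7 cam [613. 231. 408.] fwd [ 0.07 -0.25 -0.97] right [ 0.97  0.26 -0.  ] f 357.5295949712228
```

View pics/m5.png

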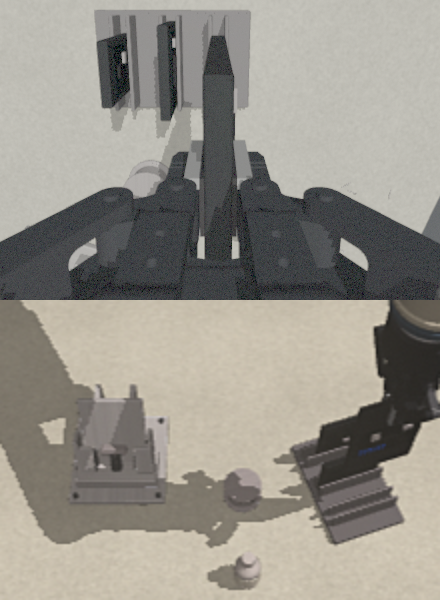

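The carrier is gripped upright and clear of the rack, and nothing else has moved. I'll check the grasp offset against w7 while moving over to the cradle.

```bash
cat > goal.py <<'E'
import sys,pickle
from h import *; from rig import r, vision
# args: target of the carrier origin in seat (x y z) ; prints tool-axis move and current seat coords
S0=np.array([528.4,-178.7,53.2]); Y=-0.062
Rs=R.from_euler('z',Y)*R.from_euler('y',-np.radians(20))
Rt=Rs*R.from_matrix(np.array([[0,1,0],[1,0,0],[0,0,-1.]])) # cols: tool x=carrier y, y=carrier x, z=-z
OFF=np.array([0,1.5,128])
s=r.sense(); p=s['eef_pos']; T=R.from_euler('xyz',s['tcp_rot'])
Rc=T*R.from_matrix(np.array([[0,1,0],[1,0,0],[0,0,-1.]])).inv()
o=Rs.inv().apply(p-Rc.apply(OFF)-S0)
print('carrier in seat',o.round(1),'force seat axes',Rs.inv().apply(s['contact_force']).round(1),'grip',round(s['grasp_force'],1),'t',round(s['clock'],2))
print('rot vec tool',(T.inv()*Rt).as_rotvec().round(4))
if len(sys.argv)>1:
    g=np.array(list(map(float,sys.argv[1:4]))); P=S0+Rs.apply(g+OFF)
    print('goal tcp',P.round(1),'move in tool axes',T.inv().apply(P-p).round(1))
E
python3 - <<'E'
import pickle
from h import *
c,s=pickle.load(open('pics/w7.pkl','rb')); T=R.from_euler('xyz',s['tcp_rot'])
print(proj(c,[T.apply([x,y,-12])+s['eef_pos'] for x in(43.5,) for y in(-5,5)]).round(1),'seen (305,175),(333,174)')
E
python3 goal.py 20 0 60
python3 steer.py '0 0 0 -20 -15 0 0;0 0 0 -30 -24 0 0;0 0 0 -30 -24 0 0;0 0 0 -30 -24 0 0;0 0 0 -30 -24 0 0'
python3 steer.py '0 0 0 -30 -24 0 0;0 0 0 -30 -24 0 0;0 0 0 -30 -24 0 0;0 0 0 -30 -24 0 0;0 0 0 -30 -24 0 0'
python3 steer.py '0 0 .109 -8 -4 0 0;0 0 .109 0 0 0 0;0 0 .109 0 0 0 0;0 0 0 0 0 0 0;0 0 0 0 0 0 0'
python3 steer.py '-.117 0 0 0 0 0 0;-.116 0 0 0 0 0 0;-.116 0 0 0 0 0 0;0 0 0 0 0 0 0;0 0 0 0 0 0 0'
python3 goal.py 20 0 60
```

```text
[[304.1 174.2]
 [336.1 174.2]] seen (305,175),(333,174)
carrier in seat [111.  351.4  70.5] force seat axes [-1.4 -0.1 -4.2] grip 58.8 t 6.33
rot vec tool [-0.3489 -0.0565  0.3228]
goal tcp [ 483.1 -174.4  236.7] move in tool axes [-292.7 -231.4   49.3]
clock: 6.75
eef_pos: [558.7, 3.5, 285.5]
tcp_rot: [-3.139, -0.001, 1.835]
contact_force: [0.3, -1.6, -3.8]
opening: 0.105
grasp_force: 59.0
clock: 7.17
eef_pos: [482.0, -172.6, 285.9]
tcp_rot: [-3.14, -0.001, 1.835]
contact_force: [1.4, -1.3, -3.3]
opening: 0.106
grasp_force: 59.0
clock: 7.58
eef_pos: [481.5, -180.0, 286.1]
tcp_rot: [-3.14, -0.001, 1.511]
contact_force: [-0.2, 0.5, -3.1]
opening: 0.104
grasp_force: 59.4
clock: 8.0
eef_pos: [480.4, -179.7, 286.6]
tcp_rot: [2.797, -0.0, 1.509]
contact_force: [0.7, 0.0, -1.8]
opening: 0.107
grasp_force: 60.0
carrier in seat [ 34.3  -5.4 107.7] force seat axes [ 0.   0.  -1.9] grip 60.0 t 8.0
rot vec tool [-0.0043 -0.0003  0.0006]
goal tcp [ 483.1 -174.4  236.7] move in tool axes [  5.4 -14.7  47.8]
```

The grasp offset matches to within 1 mm. Next: approach to (18,0,28) in the seat frame, then probe gently toward the rest.

```bash
python3 steer.py '0 0 0 5.4 -4 20 0;0 0 0 0 -6 20 0;0 0 0 0 -6 20 0;0 0 0 0 0 19 0;0 0 0 0 0 0 0'
python3 goal.py
python3 steer.py '0 0 0 0 -3 0 0;0 0 0 0 -3 0 0;0 0 0 0 0 0 0'
python3 goal.py
python3 steer.py '0 0 0 0 -2 0 0;0 0 0 0 -1 0 0;0 0 0 0 0 0 0'
python3 goal.py 6 0 28
```

```text
clock: 8.42
eef_pos: [494.5, -174.8, 204.4]
tcp_rot: [2.8, -0.002, 1.511]
contact_force: [-0.8, 0.2, -2.6]
opening: 0.108
grasp_force: 60.0
carrier in seat [18.8  0.6 25.7] force seat axes [-1.7  0.2 -2.2] grip 60.0 t 8.42
rot vec tool [-0.0075 -0.0022  0.0012]
clock: 8.67
eef_pos: [488.8, -175.2, 206.3]
tcp_rot: [2.793, 0.0, 1.509]
contact_force: [0.3, -0.7, -3.4]
opening: 0.107
grasp_force: 60.0
carrier in seat [15.  -0.5 29.5] force seat axes [-0.8 -0.7 -3.4] grip 60.0 t 8.67
rot vec tool [-0.0002  0.0003 -0.    ]
clock: 8.92
eef_pos: [485.7, -175.1, 205.1]
tcp_rot: [2.792, 0.0, 1.508]
contact_force: [-0.5, -0.8, -2.0]
opening: 0.105
grasp_force: 60.1
carrier in seat [11.8 -0.6 29.4] force seat axes [-1.2 -0.8 -1.8] grip 60.1 t 8.92
rot vec tool [ 0.0005  0.0006 -0.0009]
goal tcp [ 480.9 -174.2  201.8] move in tool axes [ 0.5 -5.7  1.3]
```

```bash
for i in 1 2; do python3 steer.py '0 0 0 0 -1 0 0;0 0 0 0 -1 0 0;0 0 0 0 0 0 0' >/dev/null; python3 goal.py; done
python3 steer.py '0 0 0 0 -1 0 0;0 0 0 0 0 0 0' >/dev/null; python3 goal.py
python3 steer.py '0 0 0 0 -1 0 0;0 0 0 0 0 0 0' >/dev/null; python3 goal.py
python3 steer.py '0 0 0 0 -1 0 0;0 0 0 0 0 0 0' >/dev/null; python3 goal.py
```

```text
carrier in seat [ 9.5 -0.5 28.9] force seat axes [-0.7  0.7 -2.8] grip 60.1 t 9.17
rot vec tool [-0.0001  0.0003 -0.001 ]
carrier in seat [ 7.3 -0.4 28.7] force seat axes [-0.6 -0.7 -2.9] grip 60.1 t 9.42
rot vec tool [-0.0005  0.0002 -0.001 ]
carrier in seat [ 6.4 -0.4 28.7] force seat axes [-0.6 -1.2 -2.9] grip 60.1 t 9.58
rot vec tool [-0.0003  0.0002 -0.001 ]
carrier in seat [ 5.7 -0.5 28.8] force seat axes [-0.8  0.3 -3. ] grip 60.0 t 9.75
rot vec tool [ 0.0002  0.0004 -0.001 ]
carrier in seat [ 5.5 -0.7 28.9] force seat axes [ 1.1  0.8 -4.3] grip 60.0 t 9.92
rot vec tool [ 0.0014  0.0007 -0.0012]
```

Contact comes at x≈5.6, against 5 expected. I'll back off 0.7 mm and slide down slowly.

```bash
python3 steer.py '0 0 0 0 .7 4 0;0 0 0 0 0 4 0;0 0 0 0 0 4 0;0 0 0 0 0 0 0' >/dev/null; python3 goal.py
for i in 1 2; do python3 steer.py '0 0 0 0 0 1 0;0 0 0 0 0 1 0;0 0 0 0 0 0 0' >/dev/null; python3 goal.py|head -1;done
```

```text
carrier in seat [ 5.5 -0.5 16. ] force seat axes [ 2.2  0.1 -4.1] grip 59.9 t 10.25
rot vec tool [ 0.      0.0004 -0.0012]
carrier in seat [ 5.5 -0.5 14.7] force seat axes [ 2.3  0.7 -4. ] grip 60.0 t 10.5
carrier in seat [ 5.6 -0.5 12.8] force seat axes [ 1.1 -0.2 -0.1] grip 60.6 t 10.75
```

Contact with the plunger head: force along the slope went from -4 to 0 N at z≈12.8. I'll release and check.

```bash
python3 steer.py '0 0 0 0 0 0 .15;0 0 0 0 0 0 .2;0 0 0 0 0 0 .3;0 0 0 0 0 0 .45;0 0 0 0 0 0 .45' 20
python3 goal.py | head -1
python3 steer.py '0 0 0 0 0 0 .45;0 0 0 0 0 0 .45;0 0 0 0 0 0 .45;0 0 0 0 0 0 .45;0 0 0 0 0 0 .45'
python3 steer.py '0 0 0 0 0 0 .45;0 0 0 0 0 0 .45;0 0 0 0 0 0 .45;0 0 0 0 0 0 .45;0 0 0 0 0 0 .45'
python3 goal.py
python3 look.py w8
python3 - <<'E'
from rig import r, vision; import cv2,numpy as np
s=vision.grab_frame('scene')[:,:,::-1]; t=vision.grab_frame('top')[:,:,::-1]
w=cv2.imread('pics/w8.png'); w=(255*(w/255)**.5).astype(np.uint8)
cv2.imwrite('pics/m6.png',np.vstack([cv2.resize(w[100:400,100:540],(440,300)),cv2.resize(s[130:230,200:347],(440,300))]))
E
```

```text
clock: 11.17
eef_pos: [485.3, -174.9, 187.3]
tcp_rot: [2.793, -0.0, 1.508]
contact_force: [-0.2, 0.3, -0.4]
opening: 0.449
grasp_force: 0.0
carrier in seat [ 5.2 -0.5 12.8] force seat axes [-0.3  0.3 -0.2] grip 0.0 t 11.17
clock: 11.58
eef_pos: [485.4, -175.0, 187.3]
tcp_rot: [2.793, -0.0, 1.508]
contact_force: [-0.4, 0.1, 0.3]
opening: 0.452
grasp_force: 0.0
clock: 12.0
eef_pos: [485.4, -175.0, 187.3]
tcp_rot: [2.793, -0.0, 1.508]
contact_force: [-1.2, -0.7, 1.1]
opening: 0.455
grasp_force: 0.0
carrier in seat [ 5.3 -0.5 12.8] force seat axes [-0.7 -0.8  1.5] grip 0.0 t 12.0
rot vec tool [-0.0001  0.0003 -0.001 ]
w8 cam [ 448. -108.  301.] fwd [ 0.31 -0.28 -0.91] right [ 0.94 -0.06  0.34] f 357.5295949712228
```

View pics/m6.png

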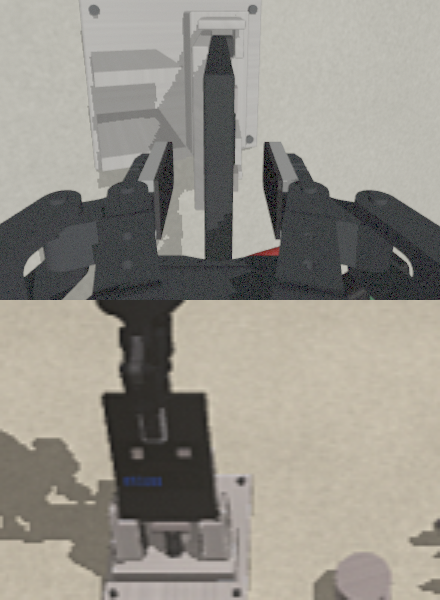

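The carrier stands released and centred, leaning on the rest with its component side out. I'll retreat, close the fingers and come down on the middle of the top edge.

```bash
python3 steer.py '0 0 0 0 0 -10 .45;0 0 0 0 0 -15 .45;0 0 0 0 0 -15 .45;0 0 0 -1.5 0 -10 .45;0 0 0 0 0 0 0' 
python3 steer.py '0 0 0 0 0 0 0;0 0 0 0 0 0 0;0 0 0 0 0 0 0;0 0 0 0 0 0 0;0 0 0 0 0 0 0' 
python3 goal.py|head -1
python3 steer.py '0 0 0 0 0 6 0;0 0 0 0 0 4 0;0 0 0 0 0 2 0;0 0 0 0 0 0 0;0 0 0 0 0 0 0' 
python3 goal.py|head -1
```

```text
clock: 12.57
eef_pos: [468.8, -176.0, 236.8]
tcp_rot: [2.789, 0.001, 1.508]
contact_force: [1.1, -0.4, 0.7]
opening: 0.321
grasp_force: 0.0
clock: 12.98
eef_pos: [468.1, -175.3, 233.7]
tcp_rot: [2.794, -0.0, 1.508]
contact_force: [0.4, -0.7, -0.0]
opening: -0.002
grasp_force: 0.0
carrier in seat [ 4.8 -1.8 62.2] force seat axes [ 0.4 -0.6 -0.2] grip 0.0 t 12.98
clock: 13.4
eef_pos: [472.3, -175.6, 222.6]
tcp_rot: [2.793, -0.0, 1.508]
contact_force: [-0.3, -0.4, -1.3]
opening: 0.003
grasp_force: 0.0
carrier in seat [ 5.1 -1.8 50.4] force seat axes [-0.7 -0.4 -1.1] grip 0.0 t 13.4
```

```bash
for i in 1 2 3 4; do python3 steer.py '0 0 0 0 0 1 0;0 0 0 0 0 1 0;0 0 0 0 0 0 0' >/dev/null; python3 goal.py|head -1;done
```

```text
carrier in seat [ 5.4 -2.  48.7] force seat axes [0.8 0.2 0.4] grip 0.0 t 13.65
carrier in seat [ 5.4 -2.  46.7] force seat axes [-0.3 -0.9  1.9] grip 0.2 t 13.9
carrier in seat [ 5.4 -2.  44.7] force seat axes [ 0.3 -0.1  1.9] grip 0.7 t 14.15
carrier in seat [ 5.4 -2.  42.7] force seat axes [0.1 0.2 3. ] grip 1.2 t 14.4
```

Contact came at 46.7, as predicted, so home should be near 37.

```bash
for i in 1 2; do python3 steer.py '0 0 0 0 0 1 0;0 0 0 0 0 1 0;0 0 0 0 0 0 0' >/dev/null; python3 goal.py|head -1;done
for i in 1 2 ; do python3 steer.py '0 0 0 0 0 .5 0;0 0 0 0 0 .5 0;0 0 0 0 0 0 0' >/dev/null; python3 goal.py|head -1;done
```

```text
carrier in seat [ 5.4 -2.  40.7] force seat axes [0.  0.2 3.4] grip 1.7 t 14.65
carrier in seat [ 5.4 -2.  38.7] force seat axes [-0.3  0.1  5.1] grip 2.3 t 14.9
carrier in seat [ 5.4 -2.  37.8] force seat axes [-0.7  0.1  5.6] grip 2.6 t 15.15
carrier in seat [ 5.5 -2.  36.9] force seat axes [-0.7  0.9  5.9] grip 3.0 t 15.4
```

```bash
for i in 1 2 3; do python3 steer.py '0 0 0 0 0 .5 0;0 0 0 0 0 0 0' >/dev/null; python3 goal.py|head -1;done
```

```text
carrier in seat [ 6.2 -2.1 36.8] force seat axes [-1.3  1.9 13.2] grip 6.0 t 15.57
carrier in seat [ 6.8 -2.1 36.7] force seat axes [-1.1  1.6 18. ] grip 9.2 t 15.73
carrier in seat [ 7.5 -2.2 36.7] force seat axes [ 0.   3.9 24.3] grip 12.2 t 15.9
```

The force rose sharply at 36.8, after 10 mm of travel, so it is home. I'll ease off slightly and check with the last picture.

```bash
python3 steer.py '0 0 0 0 0 -.4 0;0 0 0 0 0 0 0;0 0 0 0 0 0 0;0 0 0 0 0 0 0;0 0 0 0 0 0 0'; python3 goal.py
python3 look.py w9
python3 - <<'E'
from rig import r, vision; import cv2,numpy as np
s=vision.grab_frame('scene')[:,:,::-1]; w=cv2.imread('pics/w9.png'); w=(255*(w/255)**.5).astype(np.uint8)
cv2.imwrite('pics/m7.png',np.vstack([w[150:400,100:540],cv2.resize(s[130:247,200:406],(440,250)),]))
E
python3 goal.py|head -1
```

```text
clock: 16.32
eef_pos: [478.3, -176.1, 210.2]
tcp_rot: [2.79, 0.0, 1.508]
contact_force: [-7.8, 2.6, 18.3]
opening: 0.004
grasp_force: 9.9
carrier in seat [ 6.8 -2.1 36.7] force seat axes [-1.2  2.1 19.9] grip 9.9 t 16.32
rot vec tool [ 0.0022  0.0007 -0.0008]
w9 cam [ 440. -109.  324.] fwd [ 0.31 -0.28 -0.91] right [ 0.94 -0.06  0.34] f 357.5295949712228
carrier in seat [ 6.8 -2.1 36.7] force seat axes [-1.   3.1 19.5] grip 9.9 t 16.42
```

View pics/m7.png

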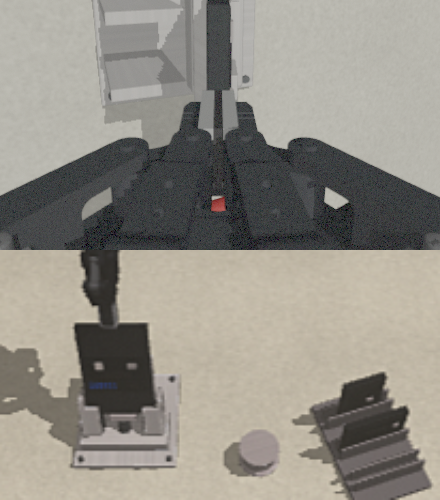

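The picture shows the closed fingers pressing mid-edge on the carrier, which sits level and down between the lips. The spool and the other boards are untouched. The push is steady at about 20 N, so I'm handing the job in.

```bash
python3 -c "
from rig import r, vision; print(r.sign_off())"
```

```text
the job is handed in; nothing more can be done
None
```

The job is handed in: I stood the carrier in the cradle, let go of it, then pressed it down about 10 mm onto the stops, and the arm is still holding it there with a steady push of about 20 N; the other boards and bystanders in view look undisturbed, and no verdict was returned.

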